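# Snap the sample box lid shut

## Task

The lid is lying on the grey sample box but all four blue wings of its rim are still sprung up: press around the rim with the fingertips, one wing after another, until every wing snaps down flush and stays, then take the hand away. Only press: do not lift, tip or shove the box, and leave the bottles and other things on the table alone.

Things in the scene. Friction and masses are not known exactly. Their poses are not given: they have to be found in the camera images.
- sample_box: Loose grey box on the table, 170 (x) x 220 (y) x 66 mm high with its lid on, about 0.9 kg. Origin: centre of the underside; z up, y the long way, +x the far side at yaw 0; yaw within 0.6 rad. The lid's fixed middle panel and 36 mm square corners are white, top 66 mm up; between the corners the rim is four blue hinged wings, 36 mm wide, 6 mm thick, with an orange gasket beneath.
- wing_near (a joint): Snap wing of the lid rim on the long side facing the robot (box -x), 145 mm long. Hinged at its inner edge, 36 mm inside the outer one. Radians: 0 = sprung up (outer edge 13 mm high), growing as it is pressed, 0.38 to 0.40 = shut flush. It springs back unless pressed past about 0.26; from there it snaps to 0.38 and stays. Pressed 25 mm out from the hinge it takes up to about 8 N.
- near_press (a point): Point on the top face of the same wing (near), half-way along it, 25 mm out from its hinge and 11 mm in from the outer edge; it moves with the wing: about 75 mm above the table when sprung up, 66 mm when shut. z is up and x outward from the box while the wing is sprung up.
- wing_far (a joint): Snap wing of the lid rim on the long side away from the robot (box +x), 145 mm long. Hinged at its inner edge, 36 mm inside the outer one. Radians: 0 = sprung up (outer edge 13 mm high), growing as it is pressed, 0.38 to 0.40 = shut flush. It springs back unless pressed past about 0.26; from there it snaps to 0.38 and stays. Pressed 25 mm out from the hinge it takes up to about 8 N.
- far_press (a point): Point on the top face of the same wing (far), half-way along it, 25 mm out from its hinge and 11 mm in from the outer edge; it moves with the wing: about 75 mm above the table when sprung up, 66 mm when shut. z is up and x outward from the box while the wing is sprung up.
- wing_left (a joint): Snap wing of the lid rim on the short side at the robot's left (box +y), 95 mm long. Hinged at its inner edge, 36 mm inside the outer one. Radians: 0 = sprung up (outer edge 13 mm high), growing as it is pressed, 0.38 to 0.40 = shut flush. It springs back unless pressed past about 0.26; from there it snaps to 0.38 and stays. Pressed 25 mm out from the hinge it takes up to about 8 N.
- left_press (a point): Point on the top face of the same wing (left), half-way along it, 25 mm out from its hinge and 11 mm in from the outer edge; it moves with the wing: about 75 mm above the table when sprung up, 66 mm when shut. z is up and x outward from the box while the wing is sprung up.
- wing_right (a joint): Snap wing of the lid rim on the short side at the robot's right (box -y), 95 mm long. Hinged at its inner edge, 36 mm inside the outer one. Radians: 0 = sprung up (outer edge 13 mm high), growing as it is pressed, 0.38 to 0.40 = shut flush. It springs back unless pressed past about 0.26; from there it snaps to 0.38 and stays. Pressed 25 mm out from the hinge it takes up to about 8 N.
- right_press (a point): Point on the top face of the same wing (right), half-way along it, 25 mm out from its hinge and 11 mm in from the outer edge; it moves with the wing: about 75 mm above the table when sprung up, 66 mm when shut. z is up and x outward from the box while the wing is sprung up.
- vial_left: Loose small amber bottle with blue cap, 44 mm diameter, 85 mm tall, standing beside the box's left end. Not part of the job: leave alone. Origin: on its axis, in the underside.
- vial_right: Loose small amber bottle with blue cap, 44 mm diameter, 85 mm tall, standing beside the box's right end. Not part of the job: leave alone. Origin: on its axis, in the underside.
- bottle_a: Loose amber bottle with blue cap, 68 mm diameter, 150 mm tall. Not part of the job: leave alone. Origin: on its axis, in the underside.
- bottle_b: Loose amber bottle with blue cap, 68 mm diameter, 150 mm tall. Not part of the job: leave alone. Origin: on its axis, in the underside.
- coupling: Loose brass hose coupling standing on end, 38 mm diameter, 60 mm tall. Not part of the job: leave alone. Origin: on its axis, in the underside.
- mug: Loose white mug, 80 mm diameter, 90 mm tall. Not part of the job: leave alone. Origin: on its axis, in the underside.

How it is judged:
By the outcome, as a careful person would: the job done as asked, in the order asked, and still so for the second after the job is handed in, with the robot touching nothing.
It also fails if it takes over 45 s, if anything falls off the work surface, if the arm or the gripper's body presses on something with over 40 N, if the wrist force passes 120 N, or if a joint passes its speed limit or range.

## Robot

A 6-joint arm with a two-finger parallel gripper is mounted at the origin on the work surface. World frame = base frame: x ahead of the robot, y to its left, z up, the work surface at z = 0. Lengths are in m, angles in rad, forces in N, time in s.
With the tool pointing down it reaches from about 0.3 to 0.875 m from the base axis. Payload 6.4 kg.
Tool frame: the origin (TCP) lies at the very end of the fingers, on their centre line; the grasp point (between the pads) lies 19 mm behind it; z points along the fingers, y is the line along which they close (so a half turn about z gives the same grasp; the last joint's range is limited). The gripper opens to 85 mm and grips with 20 to 120 N. Pads are 22 mm wide; open, the fingers measure 114 mm over their backs; the gripper's body (76 mm by 85 mm) begins 54 mm behind the grasp point. The pads swing forward as they close: fully open they stand 13 mm farther back than shut.
Start: joints at [-1.386, 0.181, 1.607, -0, 1.354, -0.206], TCP at [0.219, -0.532, 0.231] pointing down, gripper open.
Joint ranges: [-2.99, 2.99], [-0.89, 2.07], [0.3, 2.58], [-1.14, 4.28], [0, 2.63], [-3.12, 3.12]. Speed limits (rad/s): [2.57, 2.57, 3.01, 3.14, 3.14, 3.14].

## Interface

Orientations are given as a rotation vector (axis times angle).
In Python, from rig import robot, planner, grab_frame, camera_params, job gives the robot as it stands. Calls block until the motion is done:
- robot.reach(position, orientation): joint-space move of the TCP to a pose.
- robot.movel(position, orientation=None, v=0.15, threshold=None): straight line of the TCP; orientation=None keeps the orientation; v is the mean speed in m/s. With threshold (N) it stops when the force on the tool has changed by that much, and returns True; else False.
- robot.movej(angles): joint-space move.
- robot.command_gripper(opening, grip_force=None): opening from 0.0 (shut) to 1.0 (fully open); grip_force is the grip in N (None keeps the last); returns when the fingers have stopped.
- robot.sleep(seconds).
- planner.ik(position, orientation): joint angles nearest the present ones, or None.
- robot.state(): the state.
- grab_frame(name): name is "side" or "top"; returns the picture (480x640x3 uint8, red, green, blue); there is no depth.
- camera_params(name): a dict with "fx", "fy", "cx", "cy" (pixels), "T" (4x4, takes a point from camera to world coordinates). Camera axes: x right, y down, z forward; pixel columns grow to the right and rows downward; lengths in m; the calibration is good to about 2 mm. A picture is of the moment at which its call begins. camera_params takes no time and is no camera call.
A pose or a line that the arm cannot do raises robot.IKError and nothing moves.
- job.hand_in(): hands the job in; it is judged then, once.
The state is a dict: "time_s": time; "q": joint angles; "qd": joint speeds; "effort": joint torques, N m; "eef_pos": TCP position; "ee_rot": TCP orientation; "force": force on the tool from outside, world axes, zero at the start; "moment": the same for the moment, N m; "opening": opening from 0.0 (shut) to 1.0 (fully open); "grip_force": force on a finger pad.
Only numpy, scipy, OpenCV 4.12 (cv2) and the standard library are available. Lean on these libraries where they do the work, as an engineer would, in place of code of your own. Each camera call takes 0.05 s, during which the arm holds its last target. There are 200 camera calls.

## Working session

There is one attempt and no reset: what is moved stays moved. The work goes in short steps, each a Python script; the robot and the scene stay as the last script left them, time stands still between calls to the robot, and variables do not carry over. Pictures are saved under pics/ and viewed, at most 10 in all, crops included, and the job is handed in when it is done.

```bash
mkdir -p pics
python3 - <<'E'
from rig import *
import cv2
for n in("top","side"):
    cv2.imwrite(f"pics/{n}0.png",grab_frame(n)[:,:,::-1]); print(n,camera_params(n))
print(robot.state())
E
```

```text
top {'fx': 463.09979065663543, 'fy': 463.09979065663543, 'cx': 315.70105245082334, 'cy': 240.74613870601456, 'T': array([[-0.00248982, -0.99414195,  0.10805363,  0.44999218],
       [-0.99977817,  0.00473457,  0.02052282, -0.02102425],
       [-0.02091419, -0.10797857, -0.99393321,  1.2032882 ],
       [ 0.        ,  0.        ,  0.        ,  1.        ]])}
side {'fx': 619.2167369246666, 'fy': 619.2167369246666, 'cx': 316.0093803735463, 'cy': 230.34495988715219, 'T': array([[-0.94174877, -0.16657991,  0.292165  ,  0.13297603],
       [-0.33546694,  0.52700766, -0.7808488 ,  1.17890915],
       [-0.02389947, -0.8333751 , -0.55219087,  0.92945803],
       [ 0.        ,  0.        ,  0.        ,  1.        ]])}
{'time_s': 0.1, 'q': array([-1.38629554e+00,  1.81450973e-01,  1.60790481e+00,  1.23377379e-05,
        1.35380050e+00, -2.06259019e-01]), 'qd': array([-0.00057783, -0.00093827, -0.00160892, -0.00151238,  0.00062071,
        0.00106831]), 'effort': array([ 5.04888085e-04, -4.45872402e+01, -3.52237988e+01, -1.81086994e-04,
        4.17620860e-03,  2.55549907e-05]), 'eef_pos': array([ 0.21896161, -0.53114445,  0.23048466]), 'ee_rot': array([-3.08028782e+00, -6.09598741e-01, -4.56186472e-05]), 'force': array([-0.01431482,  0.62842009,  0.24500673]), 'moment': array([-0.01110434, -0.04942333, -0.02132465]), 'grip_force': 0.0, 'opening': 0.9989471461140447}
```

View pics/top0.png

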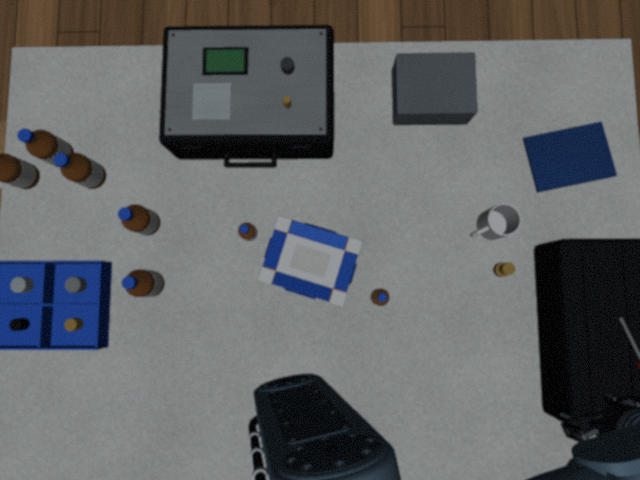

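View pics/side0.png

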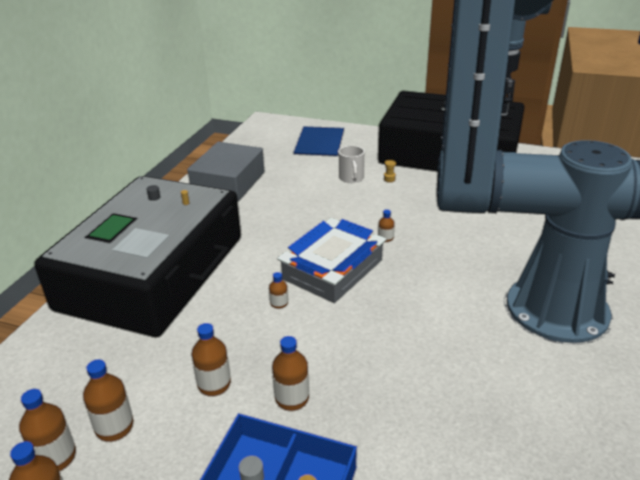

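The lid is near (310,262) in the top view. Its white corners are at about (283,224), (354,245), (338,298) and (267,275). The vials are at (247,231) and (380,297), close to the short ends. The side view shows the wings up, with orange gasket visible along the rim.

```bash
cat > h.py <<'E'
from rig import *
import cv2, numpy as np
from scipy.spatial.transform import Rotation as Rn
def ray(n,uv,z):
    c=camera_params(n);T=c["T"]
    d=T[:3,:3]@[(uv[0]-c["cx"])/c["fx"],(uv[1]-c["cy"])/c["fy"],1]
    return (T[:3,3]+d*(z-T[2,3])/d[2])[:2]
def blobs(n,box,amin):
    im=grab_frame(n);hsv=cv2.cvtColor(im,cv2.COLOR_RGB2HSV)
    m=cv2.inRange(hsv,(105,130,60),(130,255,255));k=np.zeros_like(m);x0,y0,x1,y1=box;k[y0:y1,x0:x1]=255
    _,_,st,ce=cv2.connectedComponentsWithStats(m&k,connectivity=4)
    return [(st[i,4],ce[i]) for i in range(1,len(st)) if st[i,4]>=amin]
E
python3 - <<'E'
from h import *
b=blobs("top",(225,205,400,315),10)
for a,c in b: print(a,c.round(1),ray("top",c,.072 if a>100 else .085).round(4))
w=np.array([ray("top",c,.072) for a,c in b if a>100])
if len(w)==4:
    print("centre",w.mean(0)); 
    f,n=w[w[:,0].argmax()],w[w[:,0].argmin()];l,r=w[w[:,1].argmax()],w[w[:,1].argmin()]
    print(np.linalg.norm(f-n),np.linalg.norm(l-r),np.arctan2(*(f-n)[::-1]),np.arctan2(-(l-r)[0],(l-r)[1]))
E
```

```text
743 [317.9 234.3] [ 0.5889 -0.0032]
58 [244.  228.5] [0.6026 0.1774]
478 [274.2 249.2] [0.5526 0.1044]
484 [345.7 271.3] [ 0.4978 -0.0706]
744 [301.6 286.4] [0.4614 0.0368]
57 [381.8 296.6] [ 0.4364 -0.1558]
centre [0.52518437 0.01684525]
0.13362795127615268 0.18337871355256155 -0.3041351091299746 -0.3035681774963709
```

```bash
cat >> h.py <<'E'
C=np.array([.5252,.0168]);YAW=-.304
ex=np.array([np.cos(YAW),np.sin(YAW)]);ey=np.array([-ex[1],ex[0]])
P={"near":C-.074*ex,"right":C-.099*ey,"far":C+.074*ex,"left":C+.099*ey}
def ori(s):
    y=np.r_[s*ex,0];z=np.array([0,0,-1.]);return Rn.from_matrix(np.c_[np.cross(y,z),y,z]).as_rotvec()
def press(p,o):
    robot.movel([*p,.11],o,v=.2)
    hit=robot.movel([*p,.062],v=.03,threshold=18)
    s=robot.state();print(hit,s["eef_pos"].round(4),s["force"].round(1),s["time_s"])
    robot.movel([*p,.11],v=.15)
E
python3 - <<'E'
from h import *
q=robot.state()["q"]
c=[]
for s in(1,-1):
    j=[planner.ik([*p,.11],ori(s)) for p in P.values()]
    if all(x is not None for x in j): c.append((max(abs(x-q).max() for x in j),s))
print(c); o=ori(min(c)[1])
robot.command_gripper(0.0)
robot.reach([*P["near"],.16],o)
for k,p in P.items(): print(k);press(p,o)
robot.movel([*P["left"],.2],v=.2)
robot.reach([.3,-.35,.3],o)
cv2.imwrite("pics/top1.png",cv2.resize(grab_frame("top")[200:320,220:400,::-1],None,fx=4,fy=4))
cv2.imwrite("pics/side1.png",cv2.resize(grab_frame("side")[190:320,250:430,::-1],None,fx=4,fy=4))
for a,c in blobs("top",(225,205,400,315),10): print(a,c.round(1))
E
```

```text
[(np.float64(1.3744826994202115), 1), (np.float64(3.259398709969872), -1)]
near
True [0.4546 0.039  0.0659] [-1.6 -0.3  9.1] 4.8917
right
True [ 0.4957 -0.0778  0.0658] [-2.6  0.7  8.4] 7.4667
far
True [ 0.5963 -0.0055  0.066 ] [-1.9 -0.7  7. ] 10.05
left
True [0.555  0.1114 0.066 ] [-2.7 -1.   7.7] 12.625
712 [318.  234.4]
58 [243.9 228.5]
461 [274.3 249.4]
471 [345.7 271.4]
742 [301.8 286.4]
56 [381.9 296.7]
```

View pics/side1.png

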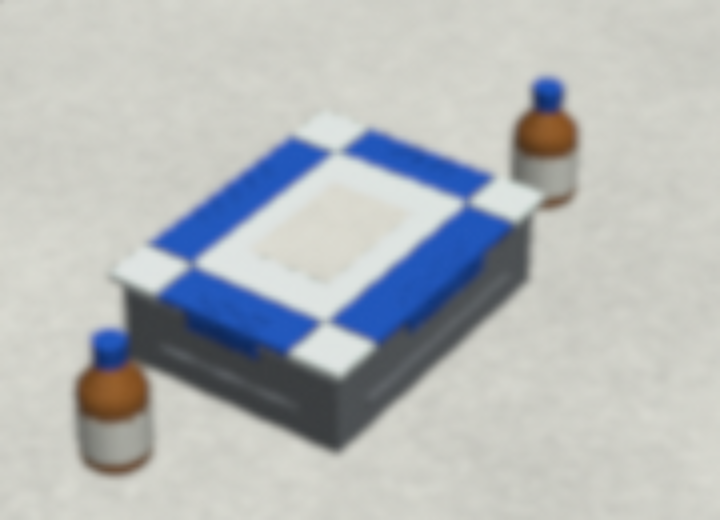

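View pics/top1.png

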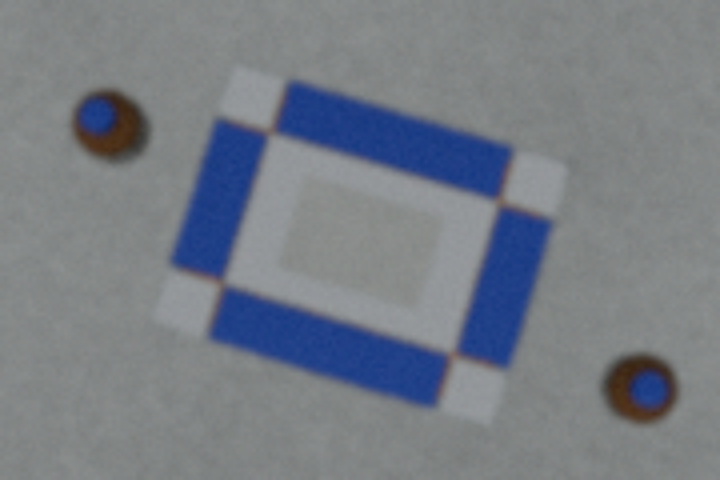

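The side crop shows all four wings flush with the white corners, and the orange edge at the outer rim is gone. The top crop shows the wings in line with the corners and the box and vials where they were. The press stopped at 66 mm on all four wings, which is the shut height.

```bash
python3 -c "
from rig import *
print(job.hand_in(), robot.state()['time_s'])"
```

```text
the job is handed in; nothing more can be done
the job is handed in; nothing more can be done
```

All four wings are pressed flush and stayed shut in the pictures afterwards, the box and vials did not move, the hand is clear, and the job is handed in.

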